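# Put the polishing stand into low gear and latch it

### The arm

A 7-joint arm with a two-finger parallel gripper is mounted at the origin on the work surface. World frame = base frame: x ahead of the robot, y to its left, z up, the work surface at z = 0. Lengths are in m, angles in rad, forces in N, time in s.
With the tool pointing down it reaches from about 0.35 to 0.775 m from the base axis. Payload 3.1 kg.
Tool frame: the origin (TCP) lies midway between the tips of the shut fingers; the grasp point (between the pads) lies behind it (bot.hold_point_z is the z of the grasp point in the tool frame, in m); z points along the fingers, y is the direction in which the jaws open and shut (so a half turn about z gives the same grasp; the last joint's range is limited). The gripper opens to 85 mm and grips with 20 to 120 N. Pads are 22 mm wide; open, the fingers measure 114 mm over their backs; the gripper's body (76 mm by 85 mm) begins 54 mm behind the grasp point. The pads swing forward as they close: fully open they stand 13 mm farther back than shut.
Start: joints at [-1.313, 0.311, 0.014, 1.512, -0.004, 1.319, -0.027], TCP at [0.162, 0.525, 0.231] pointing down, gripper open.
Joint ranges: [-2.7, 2.7], [-0.3, 1.91], [-1.27, 1.3], [0.12, 2.57], [-1.44, 4.58], [0.2, 2.03], [-3.05, 3.05]. Speed limits (rad/s): [2.79, 2.79, 3.14, 3.14, 3.14, 3.14, 3.14].

### API

Orientations are given as [roll, pitch, yaw] about the fixed x, y, z axes, in that order (R = Rz(yaw) Ry(pitch) Rx(roll)).
In Python, from cell import bot gives the robot as it stands.
- The arm moves only by the tool arm_command, never from a script. Its argument "rows" is a list of rows, each a list of 7 numbers: the turn, a rotation vector about the tool's x, y, z in units of 5 degrees (1.0 is 5 degrees), then the shift along the tool's x, y, z in units of 25 mm (1.0 is 25 mm), then the closure, from 0 (fully open) to 1 (shut). A call has exactly 8 rows; each row is the pose to reach, as a shift and turn from the pose measured when the call began, along the tool's axes at that moment; what a row does not reach only later rows make up. A row lasts 1/12 s, in which the tool goes at most 41.7 mm and 7.16 degrees, less where a joint would pass 70% of its speed; a pose out of reach is approached as far as the arm can. A call with a gripper value outside its range is refused whole. The fingers move at their own pace and stop on an object; "force" is the grip in N (left out, the last holds). Time passes only in rows, so rows that repeat a pose let the fingers close, or fill a call up. It gives the time, the measured TCP pose, the force and the opening at its end, in the units of the state.
- bot.state(): the state, without advancing time (a new reading comes with each control period).
- bot.snapshot(name): name is "scene" or "top" or "wrist"; returns (picture, depth): 480x640x3 uint8, red, green, blue; 480x640 float32, m along the optical axis (not along the pixel's ray), 0 where there is no reading.
- bot.calibration(name): a dict with "fx", "fy", "cx", "cy" (pixels), "rvec" (rotation vector, rad) and "tvec" (3), from world to camera coordinates, as OpenCV has them. Camera axes: x right, y down, z forward; pixel columns grow to the right and rows downward; lengths in m; the calibration is good to about 2 mm. A picture is of the moment at which its call begins: read the wrist's pose just before it. calibration takes no time and is no camera call; for the wrist camera it gives the pose at the moment of the call.
- bot.finish_job(): hands the job in, once; it reports no verdict.
The state is a dict: "t": time; "joints": joint angles; "qd": joint speeds; "joint_efforts": joint torques, N m; "ee_pos": TCP position; "orientation": TCP orientation; "wrist_force": force on the tool from outside, world axes, zero at the start; "moment": the same for the moment, N m; "finger_gap": opening from 0.0 (shut) to 1.0 (fully open).
Only numpy, scipy, OpenCV 4.12 (cv2) and the standard library are available. Lean on these libraries where they do the work, as an engineer would, in place of code of your own. Each camera call takes 0.05 s, during which the arm holds its last target. There are 200 camera calls.

### The job

Put the headlamp-lens polishing stand into low gear: rock the spindle by its black bar knob while easing the knob gently down, until the hidden teeth mesh and the knob's steel flange is fully home, flush with the collar. Never force the teeth against one another, neither by pressing down nor by twisting on once they have meshed. Then swing the latch fully round over the flange, let go, and leave the other things on the bench where they are.

Things in the scene. Friction and masses are not known exactly. Their poses are not given: they have to be found in the camera images.
- gearhead: Grey gearbox fixed to the bench, 200 x 190 mm (x, y), top face 72 mm up, on a 250 x 210 mm foot. Origin: on the vertical spindle axis, at bench height; z up. A dark motor sticks out to +x (to 250 mm from the axis, 123 mm high), a white polishing wheel to +y (to 155 mm, 100 mm high). The latch is on the -y side.
- collar_rim (a point): Centre of the rim of the aluminium collar round the spindle axis, outer diameter 108, inner 90 mm, 98 mm above the bench. In it, out of sight, lies the low gear with 6 upright teeth; where they stand can only be felt. The gear gives about 5 N per mm pressed, 3 N m per rad twisted. Over 20 N between knob and gear (teeth 35 mm from the axis) counts as forcing.
- gear_knob: Gear knob on the spindle axis: steel flange 86 mm across, 8 mm thick, 6 teeth 60 degrees apart hidden under it. Origin: centre of the flange's underside, z up. Turns with the spindle (drag 0.06 N m), slides up and down with 4 N friction and stays put. Starts 102 to 107 mm up; unmeshed teeth butt at 98; in line within 3 degrees either way it goes on to 90, fully home, a firm stop (not the teeth).
- knob_grip (a point): Centre of the knob's black bar grip, 42 mm above the origin of gear_knob, same axes: x along the bar (50 mm long), y across it (28 mm wide, pinch it here), z up (40 mm high; its underside is 12 mm above the flange).
- spindle (a joint): Angle of spindle and knob, rad, growing anticlockwise seen from above; says nothing of where the hidden teeth are.
- latch (a joint): Swing of the latch, rad: 0 fully open, 1.2 fully closed (its stop), growing anticlockwise seen from above; starts at 0 to 0.25. Closed, its 18 mm wide, 8 mm thick steel nose lies over the flange, 2 mm above the collar's rim. A flange that is not home blocks it. Drag 0.08 N m; stays where it is left.
- latch_peg (a point): Middle (grasp height, 134 mm above the bench) of the upright black peg on the latch's tail, 16 mm in diameter, from 108 to 154 mm above the bench. It goes round the pivot at a radius of 60 mm.
- latch_pivot (a point): Point on the latch's vertical pivot axis at the height of latch_peg; the pivot stands 80 mm from the spindle axis to the gearhead's -y side.
- screwdriver: Screwdriver with green handle lying on the bench beside the gearhead; leave it alone. Origin at its underside.
- bulb_base: Small turned metal bulb holder, 40 mm across, 58 mm high, standing on the bench; leave it alone. Origin at its underside.
- parts_bin: Blue plastic parts bin, 80 x 100 x 40 mm, on the bench; leave it alone. Origin at its underside.

How it is judged:
By the outcome, as a careful person would: the job done as asked, in the order asked, and still so for the second after the job is handed in, with the robot touching nothing.
It also fails if it takes over 72 s, if anything falls off the work surface, if the arm or the gripper's body presses on something with over 40 N, if the wrist force passes 120 N, or if a joint passes its speed limit or range.

## Working session

There is one attempt and no reset: what is moved stays moved. The work goes in short steps, Python scripts to look and compute and a tool call to move; the robot and the scene stay as the last step left them, time stands still between calls to the robot, and variables do not carry over. Pictures are saved under pics/ and viewed, about 8 in all and at most 12, crops included, and the job is handed in when it is done.

Besides the shell and the picture viewer there is one more tool, called after "Emit:" by a JSON object that holds its "api" and its "payload", one argument or row to a line. arm_command: Moves the arm, as the interface text tells. Its arguments: {"type":"object","properties":{"rows":{"type":"array","items":{"type":"array","items":{"type":"number"}}},"force":{"type":"number"}},"required":["rows"]}

```bash
ls; mkdir -p pics
python3 - <<'E'
from cell import bot
import cv2
print(bot.state(), bot.hold_point_z)
for n in("scene","top"):
    p,d=bot.snapshot(n); cv2.imwrite(f"pics/{n}0.png",p[:,:,::-1]); print(n,bot.calibration(n))
E
```

```text
pics
{'t': 0.0, 'joints': array([-1.31267737,  0.31176658,  0.01398648,  1.51307967, -0.00438934,
        1.31923134, -0.02719979]), 'qd': array([-4.58853720e-04,  9.35957415e-04,  5.35802217e-05, -1.27021748e-03,
        4.58022167e-04,  6.71158400e-04,  7.57374167e-04]), 'joint_efforts': array([-2.65915687e-04, -3.79909587e+01,  1.45922243e-01, -2.30592531e+01,
        1.21436157e-02,  1.34684594e-02,  7.12743358e-06]), 'ee_pos': array([0.16220885, 0.52474817, 0.23018952]), 'orientation': array([-3.13914071e+00,  1.08327615e-04,  2.84185864e+00]), 'wrist_force': array([ 0.14784784, -0.10621394,  0.47314096]), 'moment': array([-0.01040464, -0.03002177,  0.04394817]), 'finger_gap': 0.9980018312910272} -0.0187
scene {'fx': 534.5896294002017, 'fy': 534.5896294002017, 'cx': 319.63050681432355, 'cy': 235.66310576004417, 'rvec': array([ 1.20047685,  2.41804054, -0.86815656]), 'tvec': array([ 0.34232143, -0.3244968 ,  1.35801163])}
top {'fx': 547.1471229245819, 'fy': 547.1471229245819, 'cx': 327.38164409726085, 'cy': 236.93723321188446, 'rvec': array([ 2.1781858 , -2.11653766,  0.19777425]), 'tvec': array([0.01130039, 0.59660253, 1.20035633])}
```

View pics/scene0.png

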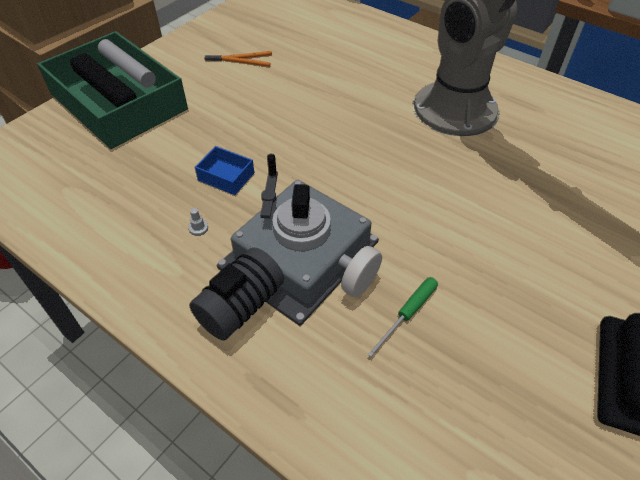

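View pics/top0.png

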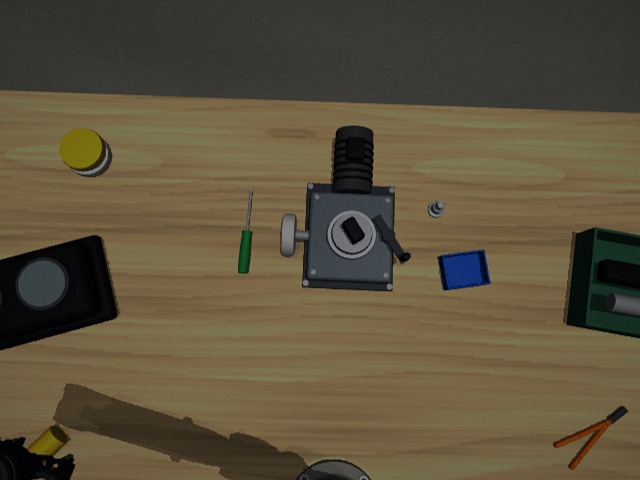

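The scene view shows the gearhead at (300,240), with the bar knob at (301,200) and the latch peg at (271,165). In the top view, the collar is at (352,235), the bar at (352,231), the latch runs from (380,220) to the peg at (406,257), and the motor points up (+x).

```bash
cat > h.py <<'E'
import numpy as np, cv2
from scipy.spatial.transform import Rotation as R
from cell import bot
def world(c,px,d):
    px=np.atleast_2d(px).astype(float); d=np.broadcast_to(d,len(px))
    r=np.c_[(px[:,0]-c['cx'])/c['fx'],(px[:,1]-c['cy'])/c['fy'],np.ones(len(px))]*np.asarray(d)[:,None]
    return (r-c['tvec'])@R.from_rotvec(c['rvec']).as_matrix()
def plane(c,px,z):
    a=world(c,px,0.);b=world(c,px,1.); return a+(b-a)*((z-a[:,2])/(b-a)[:,2])[:,None]
def cloud(c,dep):
    v,u=np.mgrid[:480,:640]; P=world(c,np.c_[u.ravel(),v.ravel()],dep.ravel().astype(float)); P[dep.ravel()==0]=np.nan
    return P.reshape(480,640,3)
E
python3 - <<'E'
from h import *
c=bot.calibration("top"); p,d=bot.snapshot("top"); P=cloud(c,d); g=p.max(2)
print("collar ctr approx",plane(c,[[352,235]],.098),"peg",plane(c,[[406,257]],.154))
hs=P[225:240,340:365,2]; print("bar top z",np.nanpercentile(hs,[50,90]))
H=P[...,2]
roi=np.zeros((480,640),bool); roi[200:280,320:420]=1
for nm,m,z in(("bar",(g<60)&roi&(H>.125)&(np.arange(640)<372),.167),("peg",(g<60)&roi&(H>.13)&(np.arange(640)>385),.154)):
    ys,xs=np.where(m); q=np.c_[xs,ys].astype(np.float32); r=cv2.minAreaRect(q); print(nm,len(q),r,np.median(H[m]))
    W=plane(c,cv2.boxPoints(r),np.median(H[m])); print(W.mean(0),W[:,:2])
m=roi&(g>110)&(H>.085); ys,xs=np.where(m); q=np.c_[xs,ys]; hull=cv2.convexHull(q.astype(np.int32)); e=cv2.fitEllipse(hull); print("collar",e,plane(c,[e[0]],.098))
# gearbox orientation: foot/top points 60..80mm
m=((H>.06)&(H<.08)); m[:180]=0;m[300:]=0;m[:,:295]=0;m[:,410:]=0
W=P[m][:,:2].astype(np.float32); r=cv2.minAreaRect(W); print("box",r)
cv2.imwrite("pics/topcrop.png",cv2.resize(p[190:290,290:430,::-1],None,fx=5,fy=5,interpolation=cv2.INTER_CUBIC))
E
```

```text
collar ctr approx [[ 0.59383716 -0.02441361  0.098     ]] peg [[ 0.54150862 -0.13406473  0.154     ]]
bar top z [0.16131698 0.16642756]
bar 362 ((352.8882751464844, 229.7529296875), (24.466182708740234, 15.109210014343262), 57.528804779052734) 0.1639714332719131
[ 0.59390762 -0.02167124  0.16397143] [[ 0.60620264  0.00545791]
 [ 0.62421284 -0.02070141]
 [ 0.5814991  -0.04877016]
 [ 0.5637159  -0.0226713 ]]
peg 53 ((405.75006103515625, 255.75003051757812), (6.363960266113281, 8.485280990600586), 45.0) 0.15216320070664616
[ 0.54436566 -0.13384235  0.1521632 ] [[ 0.54245386 -0.12286883]
 [ 0.55544919 -0.13536915]
 [ 0.54626074 -0.14481851]
 [ 0.53329885 -0.1323129 ]]
collar ((351.18438720703125, 233.95806884765625), (46.69207763671875, 47.837852478027344), 104.10858917236328) [[ 0.59609803 -0.02257796  0.098     ]]
box ((0.613498866558075, -0.0073212385177612305), (0.2219913750886917, 0.23177982866764069), 89.05374908447266)
```

View pics/topcrop.png

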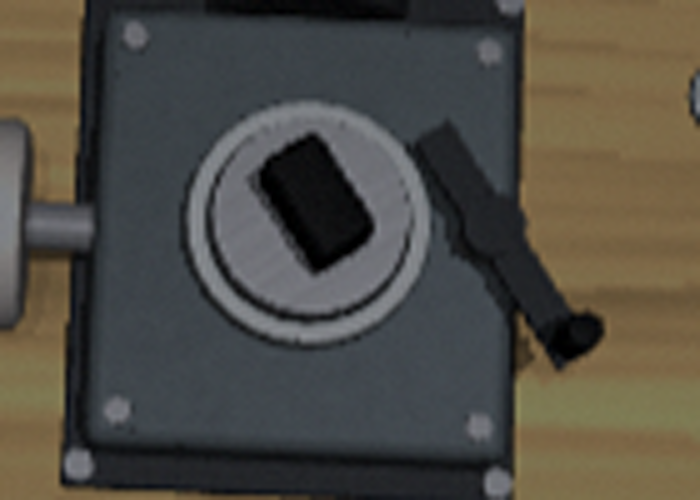

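Axis ≈ (0.595, -0.022), bar yaw ≈ 33°, peg ≈ (0.544, -0.134). The peg is 60 mm from the expected pivot, as it should be. Next I move above the knob.

Emit:
{"api": "arm_command", "payload": {
  "rows": [
    [0,0,1,-1.4,-1,0,0],
    [0,0,2,-2.9,-2,0,0],
    [0,0,3.3,-4.3,-3,0,0],
    [0,0,4.5,-5.8,-4,0,0],
    [0,0,5.6,-7.2,-5,0,0],
    [0,0,6.8,-8.6,-6,0,0],
    [0,0,7.9,-10.1,-7,0,0],
    [0,0,9,-11.5,-7.9,0,0]
  ],
  "force": 40
}}

```text
t: 0.82
ee_pos: [0.369, 0.2616, 0.2308]
orientation: [-3.14, 0.001, 2.052]
wrist_force: [1.0, 0.5, -0.1]
finger_gap: 1.0
```

```bash
cat >> h.py <<'E'
def to(xyz,yaw_deg,roll=np.pi):
    s=bot.state(); A=R.from_euler('xyz',s['orientation']); B=R.from_euler('xyz',[roll,0,np.radians(yaw_deg)])
    print('t',s['t'],'ee',s['ee_pos'].round(4),'rpy',np.degrees(s['orientation']).round(2),'j',s['joints'].round(2),'F',s['wrist_force'].round(2),'M',s['moment'].round(3),'gap',round(s['finger_gap'],3))
    print('turn',(np.degrees((A.inv()*B).as_rotvec())/5).round(2),'shift',(A.inv().apply(np.array(xyz)-s['ee_pos'])/.025).round(2))
E
python3 -c "
from h import *
to([.594,-.022,.24],33)"
```

```text
t 0.8167 ee [0.369  0.2616 0.2308] rpy [-1.7992e+02  6.0000e-02  1.1758e+02] j [-0.95  0.11  0.33  1.77 -0.04  1.27 -0.13] F [ 1.03  0.47 -0.08] M [ 0.082 -0.055 -0.044] gap 1.0
turn [-0.    0.02 16.92] shift [-14.22   2.73  -0.36]
```

Emit:
{"api": "arm_command", "payload": {
  "rows": [
    [0,0,1.4,-1.4,0.2,0,0],
    [0,0,2.8,-2.9,0.5,0,0],
    [0,0,4.2,-4.3,0.8,0,0],
    [0,0,5.6,-5.8,1.1,-0.1,0],
    [0,0,7,-7.3,1.4,-0.1,0],
    [0,0,8.4,-8.7,1.7,-0.2,0],
    [0,0,9.8,-10.2,1.9,-0.2,0],
    [0,0,11.2,-11.6,2.2,-0.3,0]
  ]
}}

```text
t: 1.48
ee_pos: [0.5522, 0.028, 0.2381]
orientation: [-3.141, 0.002, 1.068]
wrist_force: [-0.4, -1.1, -0.3]
finger_gap: 1.001
```

```bash
python3 -c "
from h import *
to([.594,-.022,.24],33)"
```

```text
t 1.4833 ee [0.5522 0.028  0.2381] rpy [-1.7995e+02  1.4000e-01  6.1200e+01] j [-0.56  0.36  0.65  1.51 -0.22  1.35 -0.39] F [-0.43 -1.06 -0.27] M [-0.004 -0.029  0.048] gap 1.001
turn [-0.    0.03  5.64] shift [-0.95  2.43 -0.08]
```

Emit:
{"api": "arm_command", "payload": {
  "rows": [
    [0,0,1,-0.2,0.5,0,0],
    [0,0,2,-0.4,1,0,0],
    [0,0,3,-0.6,1.5,0,0],
    [0,0,4,-0.7,1.8,0,0],
    [0,0,5,-0.9,2.2,0,0],
    [0,0,5.6,-0.95,2.4,0,0],
    [0,0,5.6,-0.95,2.4,0,0],
    [0,0,5.6,-0.95,2.4,0,0]
  ]
}}

```text
t: 2.15
ee_pos: [0.5931, -0.0217, 0.2375]
orientation: [-3.141, 0.004, 0.581]
wrist_force: [-0.3, -0.9, 0.9]
finger_gap: 1.004
```

Run:
```python
from h import *
c=bot.calibration("wrist"); p,d=bot.snapshot("wrist"); cv2.imwrite("pics/w1.png",p[:,:,::-1]); np.savez("w1.npz",p=p,d=d,**c)
to([.594,-.022,.24],33); print(c)
```

```text
t 2.2 ee [ 0.593  -0.0212  0.2377] rpy [-179.97    0.18   33.31] j [-0.49  0.47  0.75  1.39 -0.32  1.41 -0.73] F [ 0.15 -0.46  0.34] M [ 0.031  0.036 -0.016] gap 0.999
turn [-0.01  0.04  0.06] shift [ 0.01  0.05 -0.09]
{'fx': 347.24519020443284, 'fy': 347.24519020443284, 'cx': 318.33700835661796, 'cy': 245.86872261126058, 'rvec': array([-2.50667069,  1.3530417 ,  0.22106457]), 'tvec': array([-0.34369942,  0.41550347,  0.53962686])}
```

View pics/w1.png

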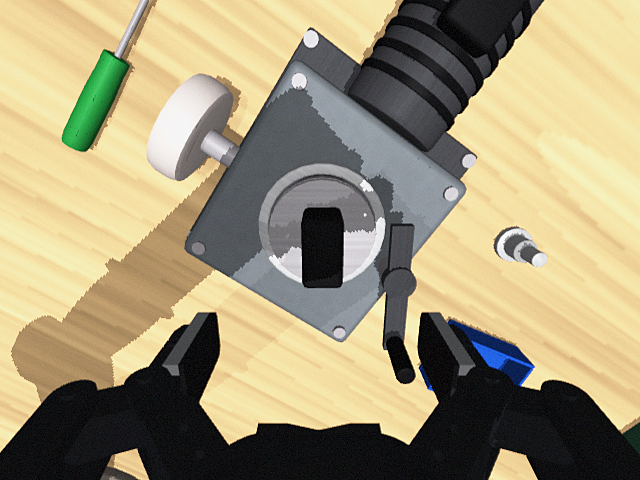

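The wrist view shows the collar at (322,225), the bar from (302,208) to (343,287) nearly aligned with the jaws, the pivot disc at (400,283) and the peg top at (404,375).

Run:
```python
from h import *
z=np.load("w1.npz"); c={k:z[k] for k in('fx','fy','cx','cy','rvec','tvec')}
P=cloud(c,z['d']); H=P[...,2]; g=z['p'].max(2)
V,U=np.mgrid[:480,:640]
near=np.hypot(P[...,0]-.595,P[...,1]+.022)
m=(H>.094)&(H<.102)&(near>.043)&(near<.06)
W=P[m]; A=np.c_[2*W[:,:2],np.ones(len(W))]; s=np.linalg.lstsq(A,(W[:,:2]**2).sum(1),rcond=None)[0]
print("collar",s[:2],"meanr",np.sqrt(s[2]+s[:2]@s[:2]),len(W),"z",np.median(H[m]))
b=(H>.14)&(near<.04)&(g<70); zt=np.percentile(H[b],[10,50,90]); b&=H>zt[1]-.006
r=cv2.minAreaRect(P[b][:,:2].astype(np.float32)); print("bar",b.sum(),zt,r)
f=(near<.04)&(H<.125)&(H>.09)&(g>120); print("flange top z",np.percentile(H[f],[10,50,90]),f.sum())
k=(H>.14)&(g<70)&(V>320)&(abs(U-404)<25)&(V<385); zk=np.median(H[k]); r=cv2.minAreaRect(P[k][:,:2].astype(np.float32)); print("peg",k.sum(),zk,np.percentile(H[k],90),r)
print("pivot",plane(c,[[400,283]],float(H[280,400])),H[280,400])
m=(H>.066)&(H<.078)&(near<.15); r=cv2.minAreaRect(P[m][:,:2].astype(np.float32)); print("box",r)
# bolts on top/foot corners for yaw: edge top-left bolt(299,82) & right bolt(451,194), bottom (339,333), left (198,248)
Q=plane(c,[[299,82],[451,194],[339,333],[198,248]],.075); print(Q, np.degrees(np.arctan2(*(Q[0]-Q[1])[1::-1])),np.degrees(np.arctan2(*(Q[0]-Q[3])[1::-1])),Q.mean(0))
```

```text
collar [ 0.59680588 -0.0226954 ] meanr 0.049752170753476654 3118 z 0.09736736793312722
bar 16977 [0.16466265 0.31961625 0.32802428] ((0.6028547286987305, -0.016879603266716003), (0.022384436801075935, 0.07981981337070465), 33.20048522949219)
flange top z [0.11165777 0.11253052 0.11340594] 3669
peg 923 0.25174425007721796 0.2625553392613201 ((0.5836901068687439, -0.09712256491184235), (0.1231331080198288, 0.01454880740493536), 44.49093246459961)
pivot [[ 0.59642971 -0.10214526  0.11134986]] 0.11134985793737778
box ((0.6196221113204956, 0.0028002411127090454), (0.23787742853164673, 0.24032904207706451), 88.9123306274414)
[[ 0.68291437  0.05558727  0.075     ]
 [ 0.68040908 -0.1042455   0.075     ]
 [ 0.50991434 -0.10138829  0.075     ]
 [ 0.51310506  0.05904044  0.075     ]] 89.10199328694938 -1.1649814226249355 [ 0.59658571 -0.02275152  0.075     ]
```

Run:
```python
from h import *
z=np.load("w1.npz"); c={k:z[k] for k in('fx','fy','cx','cy','rvec','tvec')}
P=cloud(c,z['d']); H=P[...,2]; g=z['p'].max(2)
near=np.hypot(P[...,0]-.5967,P[...,1]+.0227)
b=(H>.15)&(H<.18)&(near<.04)&(g<70); zt=np.median(H[b]); b&=abs(H-zt)<.003
print("bar",b.sum(),zt,cv2.minAreaRect(P[b][:,:2].astype(np.float32)))
np_=np.hypot(P[...,0]-.543,P[...,1]+.134)
k=(H>.145)&(H<.165)&(g<70)&(np_<.025); print("peg",k.sum(),np.median(H[k]),cv2.minAreaRect(P[k][:,:2].astype(np.float32)))
to([.5967,-.0227,.1465-.0187],33.5)
```

```text
bar 2808 0.16427720414415872 ((0.5975625514984131, -0.021860186010599136), (0.04933566972613335, 0.027380099520087242), 33.48149871826172)
peg 364 0.15300923704357022 ((0.5463080406188965, -0.13424059748649597), (0.015006734989583492, 0.014969917014241219), 75.718994140625)
t 2.2 ee [ 0.593  -0.0212  0.2377] rpy [-179.97    0.18   33.31] j [-0.49  0.47  0.75  1.39 -0.32  1.41 -0.73] F [ 0.15 -0.46  0.34] M [ 0.031  0.036 -0.016] gap 0.999
turn [-0.01  0.04 -0.04] shift [0.1  0.13 4.39]
```

Checks agree: bar 49×27 mm, peg 15 mm, flange underside ≈ 103 mm. I descend and grip.

Emit:
{"api": "arm_command", "payload": {
  "rows": [
    [0,0,0,0.1,0.13,0.6,0],
    [0,0,0,0.1,0.13,1.3,0],
    [0,0,0,0.1,0.13,2,0],
    [0,0,0,0.1,0.13,2.7,0],
    [0,0,0,0.1,0.13,3.4,0],
    [0,0,0,0.1,0.13,4,0],
    [0,0,0,0.1,0.13,4.45,0],
    [0,0,0,0.1,0.13,4.45,0]
  ]
}}

```text
t: 2.87
ee_pos: [0.5944, -0.0213, 0.1237]
orientation: [-3.137, 0.007, 0.583]
wrist_force: [-0.5, 0.1, -0.3]
finger_gap: 0.999
```

```bash
python3 -c "
from h import *
to([.597,-.0224,.1263],33.4)"
```

```text
t 2.8667 ee [ 0.5944 -0.0213  0.1237] rpy [-179.75    0.41   33.4 ] j [-0.47  0.56  0.71  1.55 -0.38  1.18 -0.67] F [-0.55  0.1  -0.3 ] M [-0.042  0.051 -0.038] gap 0.999
turn [-0.05  0.08  0.  ] shift [ 0.06  0.09 -0.1 ]
```

Emit:
{"api": "arm_command", "payload": {
  "rows": [
    [-0.05,0.08,0,0.06,0.1,-0.1,0],
    [-0.05,0.08,0,0.06,0.1,-0.1,0],
    [-0.05,0.08,0,0.06,0.1,-0.1,0.2],
    [-0.05,0.08,0,0.06,0.1,-0.1,0.5],
    [-0.05,0.08,0,0.06,0.1,-0.1,1],
    [-0.05,0.08,0,0.06,0.1,-0.1,1],
    [-0.05,0.08,0,0.06,0.1,-0.1,1],
    [-0.05,0.08,0,0.06,0.1,-0.1,1]
  ],
  "force": 50
}}

```text
t: 3.53
ee_pos: [0.597, -0.0223, 0.1264]
orientation: [-3.141, 0.0, 0.583]
wrist_force: [-0.9, 2.2, 1.9]
finger_gap: 0.324
```

```bash
python3 -c "
from h import *
to([.597,-.0224,.1263],33.4)"
```

```text
t 3.5333 ee [ 0.597  -0.0223  0.1264] rpy [-179.97    0.     33.41] j [-0.47  0.56  0.71  1.55 -0.38  1.18 -0.67] F [-0.86  2.17  1.92] M [ 0.024  0.154 -0.034] gap 0.324
turn [-0.01  0.    0.  ] shift [-0.  0.  0.]
```

Emit:
{"api": "arm_command", "payload": {
  "rows": [
    [0,0,0,0,0,0.02,1],
    [0,0,0,0,0,0.04,1],
    [0,0,0,0,0,0.06,1],
    [0,0,0,0,0,0.08,1],
    [0,0,0,0,0,0.1,1],
    [0,0,0,0,0,0.12,1],
    [0,0,0,0,0,0.12,1],
    [0,0,0,0,0,0.12,1]
  ]
}}

```text
t: 4.2
ee_pos: [0.5971, -0.0222, 0.1233]
orientation: [-3.141, -0.0, 0.583]
wrist_force: [-0.8, 0.1, -0.3]
finger_gap: 0.32
```

```bash
python3 -c "
from h import *
to([.597,-.0224,.1263],33.4)"
```

```text
t 4.2 ee [ 0.5971 -0.0222  0.1233] rpy [-179.98   -0.     33.41] j [-0.47  0.56  0.71  1.55 -0.39  1.17 -0.67] F [-0.79  0.05 -0.29] M [-0.05   0.026 -0.063] gap 0.32
turn [-0. -0.  0.] shift [-0.01  0.   -0.12]
```

Emit:
{"api": "arm_command", "payload": {
  "rows": [
    [0,0,0,0,0,0.01,1],
    [0,0,0,0,0,0.02,1],
    [0,0,0,0,0,0.03,1],
    [0,0,0,0,0,0.04,1],
    [0,0,0,0,0,0.05,1],
    [0,0,0,0,0,0.06,1],
    [0,0,0,0,0,0.07,1],
    [0,0,0,0,0,0.08,1]
  ]
}}

```text
t: 4.87
ee_pos: [0.597, -0.0223, 0.1213]
orientation: [-3.141, 0.0, 0.583]
wrist_force: [-1.0, 0.6, 2.0]
finger_gap: 0.321
```

Emit:
{"api": "arm_command", "payload": {
  "rows": [
    [0,0,0,0,0,0.01,1],
    [0,0,0,0,0,0.02,1],
    [0,0,0,0,0,0.03,1],
    [0,0,0,0,0,0.04,1],
    [0,0,0,0,0,0.05,1],
    [0,0,0,0,0,0.05,1],
    [0,0,0,0,0,0.05,1],
    [0,0,0,0,0,0.05,1]
  ]
}}

```text
t: 5.53
ee_pos: [0.597, -0.0222, 0.1199]
orientation: [-3.141, 0.0, 0.583]
wrist_force: [0.0, -0.3, 0.8]
finger_gap: 0.321
```

Emit:
{"api": "arm_command", "payload": {
  "rows": [
    [0,0,0,0,0,0.01,1],
    [0,0,0,0,0,0.02,1],
    [0,0,0,0,0,0.03,1],
    [0,0,0,0,0,0.04,1],
    [0,0,0,0,0,0.04,1],
    [0,0,0,0,0,0.04,1],
    [0,0,0,0,0,0.04,1],
    [0,0,0,0,0,0.04,1]
  ]
}}

```text
t: 6.2
ee_pos: [0.597, -0.0222, 0.1191]
orientation: [-3.141, -0.0, 0.583]
wrist_force: [-1.0, 0.4, 2.1]
finger_gap: 0.326
```

```bash
cat >> h.py <<'E'
def flange():
    c=bot.calibration("wrist"); p,d=bot.snapshot("wrist"); P=cloud(c,d);H=P[...,2];g=p.max(2)
    n=np.hypot(P[...,0]-.5968,P[...,1]+.0225); s=bot.state()
    f=(n>.030)&(n<.040)&(g>110)&(H>.085)&(H<.125); r=(n>.047)&(n<.052)&(H>.085)&(H<.11)
    print('flange z',np.percentile(H[f],[25,50,75]).round(4),f.sum(),'rim z',np.percentile(H[r],[25,50,75]).round(4),r.sum(),'t',s['t'],'ee',s['ee_pos'].round(4),'F',s['wrist_force'].round(1),'M',s['moment'].round(3))
    return p
E
python3 - <<'E'
from h import *
cv2.imwrite("pics/w2.png",flange()[:,:,::-1])
E
```

```text
flange z [0.1045 0.1049 0.1053] 5130 rim z [0.0971 0.0975 0.0979] 3973 t 6.25 ee [ 0.597  -0.0222  0.1191] F [-1.2  0.7  2.7] M [-0.009  0.272 -0.082]
```

Emit:
{"api": "arm_command", "payload": {
  "rows": [
    [0,0,0,0,0,0.01,1],
    [0,0,0,0,0,0.02,1],
    [0,0,0,0,0,0.03,1],
    [0,0,0,0,0,0.04,1],
    [0,0,0,0,0,0.04,1],
    [0,0,0,0,0,0.04,1],
    [0,0,0,0,0,0.04,1],
    [0,0,0,0,0,0.04,1]
  ]
}}

```text
t: 6.92
ee_pos: [0.5971, -0.0222, 0.1185]
orientation: [-3.141, -0.0, 0.583]
wrist_force: [-2.4, 0.7, 5.4]
finger_gap: 0.32
```

Run:
```python
from h import *
flange()
```

```text
flange z [0.1039 0.1043 0.1047] 5129 rim z [0.0971 0.0975 0.0979] 3985 t 6.9667 ee [ 0.597  -0.0222  0.1184] F [-1.7  0.8  5.3] M [-0.02   0.423 -0.08 ]
```

Emit:
{"api": "arm_command", "payload": {
  "rows": [
    [0,0,-0.2,0,0,0.01,1],
    [0,0,-0.4,0,0,0.02,1],
    [0,0,-0.6,0,0,0.02,1],
    [0,0,-0.8,0,0,0.02,1],
    [0,0,-1,0,0,0.02,1],
    [0,0,-1,0,0,0.02,1],
    [0,0,-1,0,0,0.02,1],
    [0,0,-1,0,0,0.02,1]
  ]
}}

```text
t: 7.63
ee_pos: [0.5971, -0.0222, 0.1183]
orientation: [-3.141, -0.0, 0.671]
wrist_force: [-3.1, -0.4, 6.0]
finger_gap: 0.321
```

Run:
```python
from h import *
to([.597,-.0224,.118],38.4)
```

```text
t 7.6333 ee [ 0.5971 -0.0222  0.1183] rpy [-1.7997e+02 -3.0000e-02  3.8460e+01] j [-0.45  0.56  0.69  1.56 -0.38  1.16 -0.59] F [-3.13 -0.44  5.99] M [-0.022  0.411  0.011] gap 0.321
turn [-0.01 -0.01  0.01] shift [-0.01  0.    0.01]
```

Emit:
{"api": "arm_command", "payload": {
  "rows": [
    [0,0,-0.2,0,0,0.01,1],
    [0,0,-0.4,0,0,0.01,1],
    [0,0,-0.6,0,0,0.01,1],
    [0,0,-0.8,0,0,0.01,1],
    [0,0,-1,0,0,0.01,1],
    [0,0,-1,0,0,0.01,1],
    [0,0,-1,0,0,0.01,1],
    [0,0,-1,0,0,0.01,1]
  ]
}}

```text
t: 8.3
ee_pos: [0.597, -0.0222, 0.1183]
orientation: [-3.141, -0.001, 0.76]
wrist_force: [-1.7, 0.6, 4.7]
finger_gap: 0.319
```

Run:
```python
from h import *
to([.597,-.0224,.118],38.4)
```

```text
t 8.3 ee [ 0.597  -0.0222  0.1183] rpy [-1.7997e+02 -4.0000e-02  4.3520e+01] j [-0.44  0.56  0.66  1.56 -0.36  1.15 -0.51] F [-1.73  0.62  4.67] M [0.007 0.4   0.023] gap 0.319
turn [-0.01 -0.01  1.02] shift [-0.01  0.01  0.01]
```

Emit:
{"api": "arm_command", "payload": {
  "rows": [
    [0,0,-0.2,0,0,0.02,1],
    [0,0,-0.4,0,0,0.02,1],
    [0,0,-0.6,0,0,0.02,1],
    [0,0,-0.8,0,0,0.02,1],
    [0,0,-1,0,0,0.02,1],
    [0,0,-1,0,0,0.02,1],
    [0,0,-1,0,0,0.02,1],
    [0,0,-1,0,0,0.02,1]
  ]
}}

```text
t: 8.97
ee_pos: [0.597, -0.0222, 0.1182]
orientation: [-3.141, -0.001, 0.848]
wrist_force: [-2.6, 0.0, 6.5]
finger_gap: 0.32
```

Run:
```python
from h import *
to([.597,-.0224,.118],38.4)
```

```text
t 8.9667 ee [ 0.597  -0.0222  0.1182] rpy [-1.7996e+02 -5.0000e-02  4.8580e+01] j [-0.43  0.55  0.64  1.56 -0.35  1.15 -0.43] F [-2.58  0.05  6.52] M [0.066 0.462 0.005] gap 0.32
turn [-0.01 -0.01  2.04] shift [-0.01  0.01  0.01]
```

Emit:
{"api": "arm_command", "payload": {
  "rows": [
    [0,0,-0.2,0,0,0.01,1],
    [0,0,-0.4,0,0,0.01,1],
    [0,0,-0.6,0,0,0.01,1],
    [0,0,-0.8,0,0,0.01,1],
    [0,0,-1,0,0,0.01,1],
    [0,0,-1,0,0,0.01,1],
    [0,0,-1,0,0,0.01,1],
    [0,0,-1,0,0,0.01,1]
  ]
}}

```text
t: 9.63
ee_pos: [0.597, -0.0221, 0.1175]
orientation: [-3.141, -0.001, 0.935]
wrist_force: [-0.9, 0.9, 1.4]
finger_gap: 0.32
```

Run:
```python
from h import *
to([.597,-.0224,.118],38.4)
```

```text
t 9.6333 ee [ 0.597  -0.0221  0.1175] rpy [-1.7996e+02 -4.0000e-02  5.3590e+01] j [-0.41  0.55  0.62  1.56 -0.34  1.15 -0.35] F [-0.85  0.88  1.41] M [-0.048  0.062  0.071] gap 0.32
turn [-0.01 -0.01  3.04] shift [-0.01  0.01 -0.02]
```

The force dropped from 6.5 to 1.4 N and the knob sank, so the teeth are meshing. I ease straight down without twisting.

Emit:
{"api": "arm_command", "payload": {
  "rows": [
    [0,0,0,0,0,0.01,1],
    [0,0,0,0,0,0.02,1],
    [0,0,0,0,0,0.03,1],
    [0,0,0,0,0,0.04,1],
    [0,0,0,0,0,0.05,1],
    [0,0,0,0,0,0.06,1],
    [0,0,0,0,0,0.06,1],
    [0,0,0,0,0,0.06,1]
  ]
}}

```text
t: 10.3
ee_pos: [0.597, -0.0221, 0.116]
orientation: [-3.141, -0.001, 0.935]
wrist_force: [-1.2, -0.1, 1.1]
finger_gap: 0.322
```

Run:
```python
from h import *
to([.597,-.0224,.118],53.6)
```

```text
t 10.3 ee [ 0.597  -0.0221  0.116 ] rpy [-1.7997e+02 -4.0000e-02  5.3600e+01] j [-0.41  0.55  0.62  1.56 -0.34  1.14 -0.35] F [-1.2  -0.1   1.09] M [-0.062 -0.006  0.022] gap 0.322
turn [-0.01 -0.01 -0.  ] shift [-0.01  0.01 -0.08]
```

Emit:
{"api": "arm_command", "payload": {
  "rows": [
    [0,0,0,0,0,0.02,1],
    [0,0,0,0,0,0.04,1],
    [0,0,0,0,0,0.06,1],
    [0,0,0,0,0,0.08,1],
    [0,0,0,0,0,0.1,1],
    [0,0,0,0,0,0.12,1],
    [0,0,0,0,0,0.12,1],
    [0,0,0,0,0,0.12,1]
  ]
}}

```text
t: 10.97
ee_pos: [0.597, -0.0221, 0.1128]
orientation: [-3.141, -0.001, 0.935]
wrist_force: [-1.5, 0.6, 0.8]
finger_gap: 0.324
```

Run:
```python
from h import *
flange()
```

```text
flange z [0.0982 0.0986 0.099 ] 5117 rim z [0.0971 0.0975 0.0979] 4171 t 11.0167 ee [ 0.5969 -0.0221  0.1128] F [-1.1  1.1 -0.1] M [-0.072  0.017  0.141]
```

Emit:
{"api": "arm_command", "payload": {
  "rows": [
    [0,0,0,0,0,0.01,1],
    [0,0,0,0,0,0.02,1],
    [0,0,0,0,0,0.03,1],
    [0,0,0,0,0,0.04,1],
    [0,0,0,0,0,0.05,1],
    [0,0,0,0,0,0.06,1],
    [0,0,0,0,0,0.06,1],
    [0,0,0,0,0,0.06,1]
  ]
}}

```text
t: 11.68
ee_pos: [0.597, -0.0221, 0.1116]
orientation: [-3.141, -0.001, 0.935]
wrist_force: [-1.8, 0.6, 4.4]
finger_gap: 0.322
```

Run:
```python
from h import *
flange()
```

```text
flange z [0.0971 0.0975 0.0979] 5126 rim z [0.0971 0.0975 0.0979] 4213 t 11.7333 ee [ 0.597  -0.0221  0.1117] F [-2.5  1.   4.5] M [0.011 0.417 0.052]
```

Emit:
{"api": "arm_command", "payload": {
  "rows": [
    [0,0,0,0,0,0.03,1],
    [0,0,0,0,0,0.05,1],
    [0,0,0,0,0,0.05,1],
    [0,0,0,0,0,0,1],
    [0,0,0,0,0,0,0.5],
    [0,0,0,0,0,0,0],
    [0,0,0,0,0,0,0],
    [0,0,0,0,0,0,0]
  ]
}}

```text
t: 12.4
ee_pos: [0.5969, -0.0223, 0.1112]
orientation: [-3.141, -0.0, 0.935]
wrist_force: [0.1, 0.4, -0.5]
finger_gap: 0.877
```

Run:
```python
from h import *
flange()
to([.5463,-.1342,.225],33)
```

```text
flange z [0.0972 0.0976 0.0979] 6666 rim z [0.0971 0.0975 0.0979] 4378 t 12.45 ee [ 0.5969 -0.0222  0.1113] F [ 0.3 -0.1  0. ] M [ 0.018 -0.033 -0.017]
t 12.45 ee [ 0.5969 -0.0222  0.1113] rpy [-1.7996e+02 -2.0000e-02  5.3580e+01] j [-0.41  0.55  0.62  1.57 -0.34  1.13 -0.35] F [ 0.3  -0.09  0.03] M [ 0.018 -0.033 -0.017] gap 0.948
turn [-0.01 -0.    4.12] shift [-4.81  1.03 -4.55]
```

Flange and rim both read 97.5 mm, so the knob is flush after release. I lift and go to the peg.

Emit:
{"api": "arm_command", "payload": {
  "rows": [
    [0,0,0,0,0,-0.5,0],
    [0,0,0,0,0,-1.2,0],
    [0,0,0,0,0,-2,0],
    [0,0,0,0,0,-2.8,0],
    [0,0,0,0,0,-3.6,0],
    [0,0,0.7,-0.8,0.15,-4.2,0],
    [0,0,1.4,-1.6,0.3,-4.5,0],
    [0,0,2.1,-2.4,0.5,-4.5,0]
  ]
}}

```text
t: 13.12
ee_pos: [0.5726, -0.079, 0.2271]
orientation: [3.138, -0.004, 0.75]
wrist_force: [-0.1, -0.6, 0.2]
finger_gap: 1.002
```

Run:
```python
from h import *
to([.5463,-.1342,.225],33)
```

```text
t 13.1167 ee [ 0.5726 -0.079   0.2271] rpy [179.8   -0.23  42.96] j [-0.39  0.43  0.72  1.46 -0.29  1.35 -0.48] F [-0.11 -0.65  0.24] M [-0.061 -0.024  0.054] gap 1.002
turn [ 0.04 -0.05  1.99] shift [-2.27  0.9   0.08]
```

Emit:
{"api": "arm_command", "payload": {
  "rows": [
    [0,0,0.5,-0.6,0.2,0,0],
    [0,0,1,-1.2,0.5,0,0],
    [0,0,1.5,-1.8,0.7,0,0],
    [0.04,-0.05,2,-2.27,0.9,0.1,0],
    [0.04,-0.05,2,-2.27,0.9,0.1,0],
    [0.04,-0.05,2,-2.27,0.9,0.1,0],
    [0.04,-0.05,2,-2.27,0.9,0.1,0],
    [0.04,-0.05,2,-2.27,0.9,0.1,0]
  ]
}}

```text
t: 13.78
ee_pos: [0.5471, -0.1325, 0.224]
orientation: [-3.14, -0.0, 0.578]
wrist_force: [-0.6, -0.5, -0.4]
finger_gap: 1.0
```

Run:
```python
from h import *
c=bot.calibration("wrist"); p,d=bot.snapshot("wrist"); P=cloud(c,d);H=P[...,2];g=p.max(2)
n=np.hypot(P[...,0]-.546,P[...,1]+.134); k=(H>.145)&(H<.165)&(g<70)&(n<.03); print("peg",k.sum(),np.median(H[k]),cv2.minAreaRect(P[k][:,:2].astype(np.float32)))
cv2.imwrite("pics/w3.png",p[:,:,::-1])
to([.5463,-.1342,.1153],33)
```

```text
peg 469 0.1531872593277975 ((0.5459290742874146, -0.1349307745695114), (0.015177810564637184, 0.014928657561540604), 42.35620880126953)
t 13.8333 ee [ 0.5471 -0.1326  0.2241] rpy [-1.7995e+02 -1.0000e-02  3.3110e+01] j [-0.34  0.41  0.77  1.51 -0.29  1.34 -0.53] F [-0.07  0.44  0.36] M [0.009 0.005 0.032] gap 1.001
turn [-0.01 -0.    0.02] shift [-0.06  0.04  4.35]
```

View pics/w3.png

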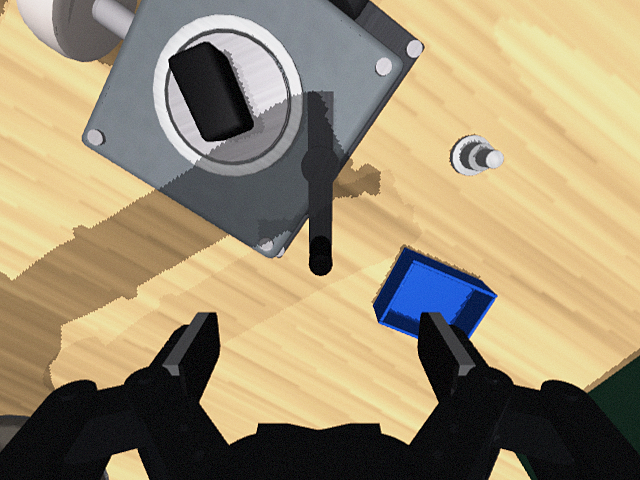

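The picture shows the flange flush in the collar (ring at (227,95)), the latch still open with its pivot at (320,165), and the peg top at (320,260), centred between the jaws. I descend and grip the peg.

Emit:
{"api": "arm_command", "payload": {
  "rows": [
    [0,0,0,-0.08,0.05,0.6,0],
    [0,0,0,-0.08,0.05,1.3,0],
    [0,0,0,-0.08,0.05,2,0],
    [0,0,0,-0.08,0.05,2.7,0],
    [0,0,0,-0.08,0.05,3.4,0],
    [0,0,0,-0.08,0.05,4,0],
    [0,0,0,-0.08,0.05,4.3,0],
    [0,0,0,-0.08,0.05,4.3,0]
  ],
  "force": 25
}}

```text
t: 14.5
ee_pos: [0.545, -0.1333, 0.1146]
orientation: [-3.138, 0.003, 0.579]
wrist_force: [0.8, -0.0, 0.5]
finger_gap: 0.999
```

Run:
```python
from h import *
to([.546,-.1346,.1165],33)
```

```text
t 14.5 ee [ 0.545  -0.1333  0.1146] rpy [-1.7977e+02  1.5000e-01  3.3200e+01] j [-0.31  0.5   0.73  1.67 -0.37  1.12 -0.47] F [ 0.8  -0.01  0.45] M [-0.008  0.008 -0.03 ] gap 0.999
turn [-0.05  0.03  0.04] shift [ 0.    0.07 -0.08]
```

Emit:
{"api": "arm_command", "payload": {
  "rows": [
    [-0.05,0.03,0,0,0.07,-0.08,0.3],
    [-0.05,0.03,0,0,0.07,-0.08,0.6],
    [-0.05,0.03,0,0,0.07,-0.08,1],
    [-0.05,0.03,0,0,0.07,-0.08,1],
    [-0.05,0.03,0,0,0.07,-0.08,1],
    [-0.05,0.03,0,0,0.07,-0.08,1],
    [-0.05,0.03,0,0,0.07,-0.08,1],
    [-0.05,0.03,0,0,0.07,-0.08,1]
  ],
  "force": 25
}}

```text
t: 15.17
ee_pos: [0.5463, -0.1348, 0.1172]
orientation: [3.141, -0.001, 0.579]
wrist_force: [-0.3, -0.5, 3.0]
finger_gap: 0.179
```

```bash
cat >> h.py <<'E'
def arc(angs):
    s=bot.state(); A=R.from_euler('xyz',s['orientation']); c=np.array([.5957,-.1025]); v=s['ee_pos'][:2]-c
    print('angle',np.degrees(np.arctan2(v[1],v[0])),'r',np.hypot(*v))
    for a in angs:
        t=np.radians(a); q=np.r_[c+.0597*np.array([np.cos(t),np.sin(t)]),.1165]
        print(a,'turn z',round((np.degrees(s['orientation'][2])-(a+180))/5,2),'shift',(A.inv().apply(q-s['ee_pos'])/.025).round(2))
E
python3 - <<'E'
from h import *
to([.546,-.1346,.1165],33)
arc(np.arange(-145,-118,3))
E
```

```text
t 15.1667 ee [ 0.5463 -0.1348  0.1172] rpy [ 1.7995e+02 -4.0000e-02  3.3200e+01] j [-0.31  0.5   0.73  1.66 -0.37  1.12 -0.47] F [-0.31 -0.47  3.01] M [0.09  0.113 0.032] gap 0.179
turn [ 0.01 -0.01  0.04] shift [-0.   -0.01  0.03]
angle -146.80864133594352 r 0.059077722188852134
-145 turn z -0.36 shift [-0.02  0.08  0.03]
-142 turn z -0.96 shift [-0.02  0.2   0.03]
-139 turn z -1.56 shift [-0.    0.32  0.03]
-136 turn z -2.16 shift [0.02 0.45 0.03]
-133 turn z -2.76 shift [0.04 0.57 0.03]
-130 turn z -3.36 shift [0.08 0.69 0.03]
-127 turn z -3.96 shift [0.12 0.81 0.03]
-124 turn z -4.56 shift [0.16 0.93 0.03]
-121 turn z -5.16 shift [0.21 1.04 0.03]
```

Emit:
{"api": "arm_command", "payload": {
  "rows": [
    [0,0,-0.36,0,0.08,0.03,1],
    [0,0,-0.96,-0.02,0.2,0.03,1],
    [0,0,-1.56,0,0.32,0.03,1],
    [0,0,-2.16,0.02,0.45,0.03,1],
    [0,0,-2.76,0.04,0.57,0.03,1],
    [0,0,-3.36,0.08,0.69,0.03,1],
    [0,0,-3.96,0.12,0.81,0.03,1],
    [0,0,-4.56,0.16,0.93,0.03,1]
  ]
}}

```text
t: 15.83
ee_pos: [0.5627, -0.1514, 0.1171]
orientation: [3.141, -0.002, 0.98]
wrist_force: [-0.7, 2.5, 4.1]
finger_gap: 0.178
```

Run:
```python
from h import *
to([.546,-.1346,.1165],33)
arc(np.r_[np.arange(-120,-95,4),-96])
```

```text
t 15.8333 ee [ 0.5627 -0.1514  0.1171] rpy [ 1.7996e+02 -1.0000e-01  5.6180e+01] j [-0.2   0.52  0.63  1.6  -0.33  1.13 -0.08] F [-0.66  2.45  4.09] M [0.423 0.2   0.031] gap 0.178
turn [ 0.   -0.02  4.64] shift [ 0.19 -0.93  0.03]
angle -124.00381911931842 r 0.05896334893366021
-120 turn z -0.76 shift [-0.02  0.17  0.03]
-116 turn z -1.56 shift [-0.01  0.33  0.03]
-112 turn z -2.36 shift [0.02 0.5  0.03]
-108 turn z -3.16 shift [0.06 0.66 0.03]
-104 turn z -3.96 shift [0.11 0.82 0.03]
-100 turn z -4.76 shift [0.17 0.97 0.03]
-96 turn z -5.56 shift [0.25 1.12 0.03]
-96 turn z -5.56 shift [0.25 1.12 0.03]
```

Slower now; I'll watch for a block as the nose reaches the collar and flange.

Emit:
{"api": "arm_command", "payload": {
  "rows": [
    [0,0,-0.5,0,0.1,0.01,1],
    [0,0,-1,0,0.22,0.01,1],
    [0,0,-1.56,0,0.33,0.01,1],
    [0,0,-2.36,0.02,0.5,0.01,1],
    [0,0,-3.16,0.06,0.66,0.01,1],
    [0,0,-3.56,0.08,0.74,0.01,1],
    [0,0,-3.96,0.11,0.82,0.01,1],
    [0,0,-4.36,0.14,0.9,0.01,1]
  ]
}}

```text
t: 16.5
ee_pos: [0.5834, -0.16, 0.1172]
orientation: [3.141, -0.003, 1.363]
wrist_force: [-1.1, 1.7, 3.3]
finger_gap: 0.178
```

Run:
```python
from h import *
to([.546,-.1346,.1165],33)
arc([-98,-96,-94,-92,-90,-88,-86])
```

```text
t 16.5 ee [ 0.5834 -0.16    0.1172] rpy [ 1.7996e+02 -1.7000e-01  7.8110e+01] j [-0.12  0.54  0.53  1.53 -0.3   1.14  0.27] F [-1.11  1.65  3.28] M [0.368 0.244 0.013] gap 0.178
turn [-0.01 -0.04  9.02] shift [ 0.68 -1.67  0.03]
angle -102.07947543766609 r 0.05876678914363601
-98 turn z -0.78 shift [-0.03  0.17  0.03]
-96 turn z -1.18 shift [-0.02  0.25  0.03]
-94 turn z -1.58 shift [-0.01  0.34  0.03]
-92 turn z -1.98 shift [-0.    0.42  0.03]
-90 turn z -2.38 shift [0.01 0.5  0.03]
-88 turn z -2.78 shift [0.03 0.58 0.03]
-86 turn z -3.18 shift [0.05 0.66 0.03]
```

Emit:
{"api": "arm_command", "payload": {
  "rows": [
    [0,0,-0.4,0,0.08,0,1],
    [0,0,-0.78,0,0.17,0,1],
    [0,0,-1.18,0,0.25,0,1],
    [0,0,-1.58,0,0.34,0,1],
    [0,0,-1.8,0.01,0.38,0,1],
    [0,0,-1.98,0.01,0.42,0,1],
    [0,0,-2.2,0.02,0.46,0,1],
    [0,0,-2.4,0.02,0.5,0,1]
  ]
}}

```text
t: 17.17
ee_pos: [0.5943, -0.1611, 0.1171]
orientation: [-3.139, -0.005, 1.574]
wrist_force: [-6.2, 3.9, 6.1]
finger_gap: 0.178
```

Run:
```python
from h import *
to([.546,-.1346,.1165],33)
arc([-91,-90,-88,-86,-84])
```

```text
t 17.1667 ee [ 0.5943 -0.1611  0.1171] rpy [-179.87   -0.28   90.16] j [-0.08  0.56  0.48  1.5  -0.27  1.16  0.45] F [-6.25  3.89  6.12] M [ 0.653  1.12  -0.258] gap 0.178
turn [-0.05 -0.04 11.43] shift [ 1.07 -1.93  0.03]
angle -91.36407878690704 r 0.05865850349586152
-91 turn z 0.23 shift [-0.04  0.01  0.02]
-90 turn z 0.03 shift [-0.04  0.06  0.02]
-88 turn z -0.37 shift [-0.04  0.14  0.02]
-86 turn z -0.77 shift [-0.04  0.22  0.02]
-84 turn z -1.17 shift [-0.03  0.31  0.02]
```

Emit:
{"api": "arm_command", "payload": {
  "rows": [
    [0,0,0.1,0,0.02,0,1],
    [0,0,0.1,0,0.04,0,1],
    [0,0,0.1,0,0.06,0,1],
    [0,0,0.1,0,0.08,0,1],
    [0,0,0.1,0,0.08,0,1],
    [0,0,0.1,0,0.08,0,1],
    [0,0,0.1,0,0.08,0,1],
    [0,0,0.1,0,0.08,0,1]
  ]
}}

```text
t: 17.83
ee_pos: [0.5943, -0.1611, 0.1171]
orientation: [-3.135, -0.006, 1.564]
wrist_force: [-7.4, 2.5, 6.7]
finger_gap: 0.182
```

Run:
```python
from h import *
arc([-90]); to([.5943,-.1611,.2],90)
```

```text
angle -91.3721175695192 r 0.058635003298018164
-90 turn z -0.08 shift [-0.04  0.06  0.02]
t 17.8333 ee [ 0.5943 -0.1611  0.1171] rpy [-179.64   -0.34   89.61] j [-0.08  0.56  0.48  1.49 -0.28  1.16  0.44] F [-7.36  2.51  6.67] M [ 0.4    1.153 -0.174] gap 0.182
turn [-0.07 -0.07 -0.08] shift [ 0.02 -0.02 -3.32]
```

The peg is against a firm stop at -91.4°; closed was predicted at about -91°. I relax and release.

Emit:
{"api": "arm_command", "payload": {
  "rows": [
    [0,0,0,0,0,0,1],
    [0,0,0,0,0,0,1],
    [0,0,0,0,0,0,0.7],
    [0,0,0,0,0,0,0.3],
    [0,0,0,0,0,0,0],
    [0,0,0,0,0,0,0],
    [0,0,0,0,0,0,0],
    [0,0,0,0,0,0,0]
  ]
}}

```text
t: 18.5
ee_pos: [0.5944, -0.1613, 0.1169]
orientation: [-3.135, -0.006, 1.564]
wrist_force: [-0.4, 0.6, 0.3]
finger_gap: 0.98
```

Emit:
{"api": "arm_command", "payload": {
  "rows": [
    [0,0,0,0,0,-0.5,0],
    [0,0,0,0,0,-1.2,0],
    [0,0,0,0,0,-2,0],
    [0,0,0,0,0,-2.8,0],
    [0,0,0,0,0,-3.6,0],
    [0,0,0,0,0,-4.4,0],
    [0,0,0,0,0,-4.6,0],
    [0,0,0,0,0,-4.6,0]
  ]
}}

```text
t: 19.17
ee_pos: [0.5964, -0.1627, 0.2347]
orientation: [-3.141, -0.004, 1.564]
wrist_force: [0.2, -0.3, -0.5]
finger_gap: 0.999
```

Run:
```python
from h import *
c=bot.calibration("wrist"); p,d=bot.snapshot("wrist"); P=cloud(c,d);H=P[...,2];g=p.max(2)
n=np.hypot(P[...,0]-.5943,P[...,1]+.161); k=(H>.145)&(H<.165)&(g<70)&(n<.03); r=cv2.minAreaRect(P[k][:,:2].astype(np.float32)); print("peg",k.sum(),np.median(H[k]),r)
v=np.array(r[0])-[.5957,-.1025]; print(np.degrees(np.arctan2(v[1],v[0])),np.hypot(*v))
cv2.imwrite("pics/w4.png",p[:,:,::-1]); flange(); t,_=bot.snapshot("top"); cv2.imwrite("pics/t4.png",cv2.resize(t[150:310,200:520,::-1],None,fx=2.5,fy=2.5))
print(bot.state()['t'],bot.state()['wrist_force'])
```

```text
peg 432 0.15324258338295363 ((0.5944603681564331, -0.16159369051456451), (0.015169702470302582, 0.014995640143752098), 74.38097381591797)
-91.2017400945313 0.05910669120952989
flange z [0.097  0.0975 0.098 ] 3192 rim z [0.097  0.0975 0.0981] 2234 t 19.2667 ee [ 0.5947 -0.1618  0.2314] F [-0.3 -0.7 -0.5] M [-0.004 -0.001  0.007]
19.3167 [-0.66901956 -0.26752768 -0.35210763]
```

View pics/w4.png

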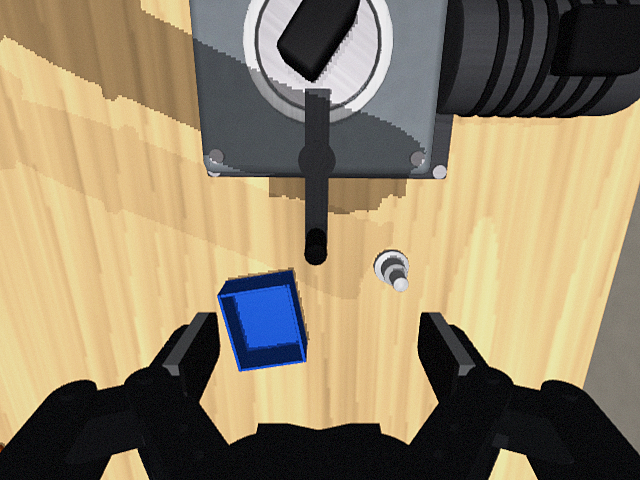

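The nose at (317,95) lies over the flange edge and points radially at the spindle axis. The peg is at (315,247), the bin and bulb base stand undisturbed, and the gripper is clear. I hand in.

```bash
python3 -c "
from cell import bot
print(bot.finish_job())"
```

```text
the job is handed in; nothing more can be done
None
```

The stand is in low gear and latched, and I handed the job in at about 19 s of the 72 s allowed.

- **Gear:** I gripped the bar knob and eased it down until the teeth butted at about 5–6 N. I then turned it anticlockwise in 5° steps. The teeth dropped in on the fourth step, after about 20° in all, when the force fell from 6.5 to 1.4 N. I pressed straight down from there with no more twisting. The highest vertical force I read before the stop was 6.5 N, well under the 20 N limit. I only turned it one way rather than rocking back and forth, because the mesh came on the first sweep.
- **Latch:** I swung the peg about 56° until it met a firm stop at -91.4°, where fully closed was predicted at about -91°. Then I let go and lifted clear.

**Last checks:**
- **Flange:** The flange and the collar rim both read 97.5 mm, so the knob is flush.
- **Latch position:** After release the peg sits at -91.2°, with the latch nose over the flange.
- **Gripper:** It is open and about 8 cm above the peg, with about zero force at the wrist.
- **Bin and bulb base:** By eye, both look unmoved in the last picture.
- **Screwdriver:** It is outside that last view and I did not re-check it, but the arm never went near it.

No check failed or disagreed.

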